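Prove that the screw of the kitchen press holds

TASK

Check that the screw of the small kitchen press is tight: with the black knob, swing the loose lever clockwise (seen from above) until it takes hold of the screw, then load it to about 0.75 N m (a sideways push of about 10 N on the knob, never as much as 13 N) and keep that load on for two seconds; the screw must not turn. Then swing the lever back anticlockwise until its knob stands over the rubber-topped rest post, without straining the screw the other way, and let go. Leave everything else where it stands.

Things in the scene. Friction and masses are not known exactly. Their poses are not given: they have to be found in the camera images.
- press: small screw press fixed to the worktop: grey foot 130x150x16 mm, two steel columns, wooden cross-beam with its top at 130 mm, steel mould under it. Origin: centre of the foot's underside, on the screw's upright axis; z up. At yaw 0 the beam runs along y
- press_axis (a point): point on the screw's upright axis, fixed to the press, 188 mm above the worktop (level with the knob's middle). About it the lever swings freely over 2.1 rad, from the clockwise end, where it takes hold of the screw, to the anticlockwise end, where it would unscrew it. The start lies 0.5 to 0.9 rad anticlockwise of the clockwise end, which cannot be seen and varies by 0.5 rad
- press_knob (a point): middle of the black upright knob at the lever's end: a cylinder 20 mm in diameter and 40 mm tall (168 to 208 mm above the worktop), 75 mm from the screw axis. The steel lever bar beneath it, 14 mm wide, has its top at 164 mm. The lever only turns about the screw axis; swinging free it has about 0.03 N m of friction (0.4 N at the knob) and stays where it is left
- press_rest (a point): centre of the top of the rest post fixed to the press: a thin steel post with a rubber disc 20 mm in diameter, top 146 mm above the worktop, 75 mm from the screw axis; the lever's end passes 8 mm above it. Seen from above it lies anticlockwise of the start; the anticlockwise end of the free swing lies 0.3 rad or more beyond it
- press_mark (a point): top of the small brass pin on the screw's dark collar, 14 mm from the screw axis, 145 mm above the worktop; it turns with the screw and so shows whether the screw has turned. It says nothing exact about where the lever takes hold
- press_twist (a joint): elastic twist of the screw's shank under load, rad: 0 unloaded, positive when loaded clockwise (tightening), 15 N m per rad, so 0.05 at 0.75 N m (10 N at the knob, which then yields 3.75 mm). Above 1.2 N m the screw itself would turn
- spice_jar_1: small glass spice jar with a green lid, 46 mm wide, 106 mm tall, stands to one side of the press; leave it alone. Origin: centre of its underside
- mill_2: small salt shaker, clear below and grey above, 44 mm wide, 90 mm tall, stands to the other side of the press; leave it alone. Origin: centre of its underside
- packet_1: flat biscuit packet, 68x185x14 mm; leave it alone. Origin: centre of its underside
- teaspoon_1: teaspoon, 137x28x13 mm; leave it alone. Origin: centre of its underside
- tape_1: roll of tape, 102 mm wide, 25 mm high; leave it alone. Origin: centre of its underside
- keys_1: bunch of keys, 108x121x8 mm; leave it alone. Origin: centre of its underside

How it is judged:
On the way:
1. the lever loads the screw clockwise with at least 0.45 N m (6 N at the knob) for 1.2 s on end (value of joint press_twist above 0.03 rad and distance of press_mark from where it was at the start of the episode below 0.0015 m), for 1.2 s.
At the end, for the whole second after the job is handed in: the screw has been loaded and has not turned (its pin within 1.5 mm of its start), the lever is parked with the knob within 14 mm (horizontally) of the rest post's centre, and no load is left on the screw (under 0.09 N m) (horizontal distance between press_knob and press_rest below 0.014 m and distance of press_mark from where it was at the start of the episode below 0.0015 m and value of joint press_twist between -0.006 and 0.006 rad); the robot touches nothing.
It fails at once if the screw is overloaded: more than 1.05 N m clockwise (14 N at the knob) (value of joint press_twist above 0.07 rad).
It fails at once if the screw is strained in the unscrewing direction: more than 0.3 N m anticlockwise (4 N at the knob) (value of joint press_twist below -0.02 rad).
It fails at once if the screw turns: its pin moves more than 1.5 mm (distance of press_mark from where it was at the start of the episode above 0.0015 m).
It fails at once if something standing by is shifted more than 3 cm (distance of any of spice_jar_1, mill_2, packet_1, teaspoon_1, tape_1, keys_1 from where it was at the start of the episode above 0.03 m).
It also fails if it takes over 70 s, if anything falls off the work surface, if the arm or the gripper's body presses on something with over 40 N, if the wrist force passes 120 N, or if a joint passes its speed limit or range.

ROBOT

A 7-joint arm with a two-finger parallel gripper is mounted at the origin on a cart in front of the work surface, level with it; the furniture and walls round the work are solid. World frame = base frame: x ahead of the robot, y to its left, z up, the work surface at z = 0. Lengths are in m, angles in rad, forces in N, time in s.
With the tool pointing down it reaches from about 0.4 to 0.85 m from the base axis. Payload 4.5 kg.
Tool frame: the origin (TCP) lies midway between the tips of the shut fingers; the grasp point (between the pads) lies 19 mm behind it; z points along the fingers, y is the line along which they close (so a half turn about z gives the same grasp; the last joint's range is limited). The gripper opens to 88 mm and grips with 3 to 60 N. Pads are 18 mm wide; open, the fingers measure 123 mm over their backs; the gripper's body (75 mm by 187 mm) begins 45 mm behind the grasp point.
Start: joints at [1.281, 0.689, -0.195, 1.565, 0.157, 0.902, -0.215], TCP at [0.199, -0.593, 0.239] pointing down, gripper open.
Joint ranges: [-3.01, 3.01], [-0.46, 2.08], [-1.47, 1.51], [0.13, 2.56], [-1, 4.14], [0.04, 2.09], [-2.66, 2.66]. Speed limits (rad/s): [2.57, 2.57, 3.14, 3.14, 3.14, 3.14, 3.14].

INTERFACE

Orientations are given as a unit quaternion [x, y, z, w].
In Python, from plant import get_state, viewer, workorder gives the robot as it stands. The module is installed in compiled form; this text tells all that it offers.
- The arm moves only by the tool step_arm, never from a script. Its argument "motion" is a list of rows, each an object of numbers: "wx", "wy", "wz": the turn, a rotation vector about the tool's x, y, z each as a share of 180 degrees, from -1 to 1; "dx", "dy", "dz": the shift along the tool's x, y, z each as a share of 8 cm, from -1 to 1; "claw": the finger opening in mm, from 0 to 88.1. A call has 1 to 8 rows; each row is the pose to reach, as a shift and turn from the pose commanded when the call began, along the tool's axes at that moment, turning the shorter way round; what a row does not reach only later rows make up. A row lasts 1/10 s, in which the tool goes at most 50 mm and 8.59 degrees, less where a joint would pass 70% of its speed; a pose out of reach is approached as far as the arm can. A call with a number of a shift or a turn outside -1 to 1 is refused whole. A call with a gripper value outside its range is refused whole. The fingers move at their own pace and stop on an object; "force" is the grip in N (left out, the last holds). Time passes only in rows, so rows that repeat a pose let the fingers close. It gives the time, the measured TCP pose, the force, the opening and the grip force at its end, in the units of the state.
- get_state(): the state, without advancing time (a new reading comes with each control period).
- viewer.snapshot(name): name is "side" or "top"; returns (picture, depth): 480x640x3 uint8, red, green, blue; 480x640 float32, m along the optical axis (not along the pixel's ray), 0 where there is no reading.
- viewer.calibration(name): a dict with "vfov" (degrees; the focal length in pixels is half the picture's height over the tangent of half this angle, whatever the lens; pixels are square), "cx", "cy" (the principal point, pixels), "dist_coeffs" ([k1, k2, p1, p2, k3] as OpenCV has them; the pictures are not rectified), "extrinsics" (4x4, takes a point from camera to world coordinates). Camera axes: x right, y down, z forward; pixel columns grow to the right and rows downward; lengths in m; the calibration is good to about 2 mm. A picture is of the moment at which its call begins. calibration takes no time and is no camera call.
- workorder.finish_job(): hands the job in; it is judged then, once.
The state is a dict: "clock": time; "q": joint angles; "qd": joint speeds; "joint_torque": joint torques, N m; "tool_pos": TCP position; "eef_rot": TCP orientation; "contact_force": force on the tool from outside, world axes, zero at the start; "moment": the same for the moment, N m; "opening": opening from 0.0 (shut) to 1.0 (fully open); "finger_force": force on a finger pad.
Only numpy, scipy, OpenCV 4.12 (cv2) and the standard library are available. Lean on these libraries where they do the work, as an engineer would, in place of code of your own. Each camera call takes 0.05 s, during which the arm holds its last target. There are 200 camera calls.

## Working session

There is one attempt and no reset: what is moved stays moved. The work goes in short steps, Python scripts to look and compute and a tool call to move; the robot and the scene stay as the last step left them, time stands still between calls to the robot, and variables do not carry over. Pictures are saved under pics/ and viewed, at most 10 in all, crops included, and the job is handed in when it is done.

Besides the shell and the picture viewer there is one more tool, called after "Emit:" as name(argument=value, ...), one argument or row to a line, values as JSON. step_arm: Moves the arm, as the interface text tells. Shift numbers are shares of 8 cm and turn numbers shares of 180 degrees, none past 1 either way. Its arguments: {"type":"object","properties":{"motion":{"type":"array","items":{"type":"object","properties":{"wx":{"type":"number","minimum":-1,"maximum":1},"wy":{"type":"number","minimum":-1,"maximum":1},"wz":{"type":"number","minimum":-1,"maximum":1},"dx":{"type":"number","minimum":-1,"maximum":1},"dy":{"type":"number","minimum":-1,"maximum":1},"dz":{"type":"number","minimum":-1,"maximum":1},"claw":{"type":"number"}}}},"force":{"type":"number"}},"required":["motion"]}

```bash
mkdir -p pics; cat > h.py <<'E'
import numpy as np, cv2
from plant import get_state, viewer, workorder
def K(n):
    c=viewer.calibration(n); f=240/np.tan(np.radians(c["vfov"])/2)
    return np.array([[f,0,c["cx"]],[0,f,c["cy"]],[0,0,1]]),np.array(c["dist_coeffs"],float),np.array(c["extrinsics"])
def at_z(n,uv,z):
    k,d,T=K(n); p=cv2.undistortPoints(np.array(uv,float).reshape(-1,1,2),k,d).reshape(-1,2)
    r=np.c_[p,np.ones(len(p))]@T[:3,:3].T; o=T[:3,3]
    return o+r*((z-o[2])/r[:,2])[:,None]
def cloud(n,depth):
    k,d,T=K(n); v,u=np.mgrid[:480,:640]
    p=cv2.undistortPoints(np.stack([u,v],-1).reshape(-1,1,2).astype(float),k,d).reshape(-1,2)
    P=np.c_[p,np.ones(len(p))]*depth.reshape(-1,1)
    return (P@T[:3,:3].T+T[:3,3]).reshape(480,640,3)
def proj(n,X):
    k,d,T=K(n); W=np.linalg.inv(T)
    return cv2.projectPoints(np.array(X,float).reshape(-1,1,3),cv2.Rodrigues(W[:3,:3])[0],W[:3,3],k,d)[0].reshape(-1,2)
E
python3 - <<'E'
from h import *
for n in("side","top"):
    im,d=viewer.snapshot(n); cv2.imwrite(f"pics/{n}0.png",im[:,:,::-1]); np.save(n+"0.npy",d)
    print(n,K(n))
s=get_state();print(s)
E
```

```text
side (array([[451.97021705,   0.        , 312.71501292],
       [  0.        , 451.97021705, 234.2170334 ],
       [  0.        ,   0.        ,   1.        ]]), array([0.0025117, 0.       , 0.       , 0.       , 0.       ]), array([[-0.88521034, -0.17662004,  0.430358  , -0.09380346],
       [-0.46515052,  0.34826161, -0.81384817,  1.10900611],
       [-0.00613528, -0.92060807, -0.39043968,  0.65577776],
       [ 0.        ,  0.        ,  0.        ,  1.        ]]))
top (array([[516.44947722,   0.        , 326.97677245],
       [  0.        , 516.44947722, 242.12568909],
       [  0.        ,   0.        ,   1.        ]]), array([0.02753147, 0.        , 0.        , 0.        , 0.        ]), array([[-0.00823403, -0.99109187,  0.13292521,  0.29098024],
       [-0.99996064,  0.00860032,  0.00218164, -0.01265605],
       [-0.0033054 , -0.13290202, -0.99112367,  1.61858342],
       [ 0.        ,  0.        ,  0.        ,  1.        ]]))
{'clock': 0.1, 'q': array([ 1.280809  ,  0.6899199 , -0.19451324,  1.56621413,  0.15731248,
        0.90248799, -0.21514967]), 'qd': array([ 0.00012987, -0.00264395,  0.00012544, -0.00242767, -0.00035304,
        0.00043432,  0.00106678]), 'joint_torque': array([-3.23010761e-03, -5.28499174e+01, -1.27120011e+00, -1.53836578e+01,
       -5.24451735e-02,  2.02137933e-03,  5.29913359e-05]), 'tool_pos': array([ 0.19862694, -0.59201417,  0.23798461]), 'eef_rot': array([ 9.86921398e-01,  1.61200134e-01, -1.95174587e-04, -7.95341851e-04]), 'contact_force': array([0.3100715 , 0.13444881, 0.5001399 ]), 'moment': array([ 0.02944613,  0.00714509, -0.01664816]), 'finger_force': 0.0, 'opening': 1.0024227439297992}
```

View pics/top0.png

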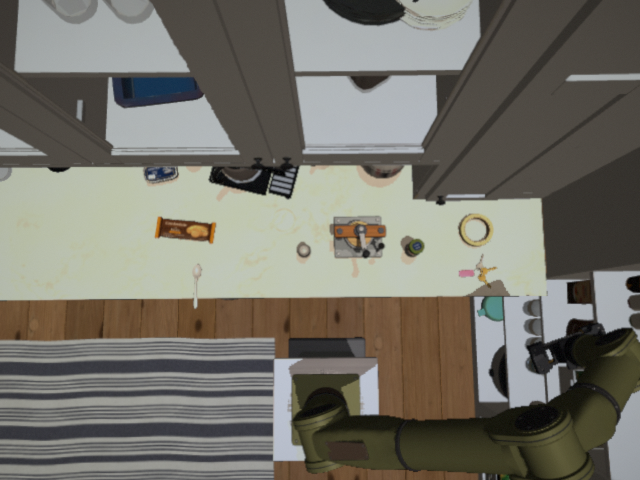

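View pics/side0.png

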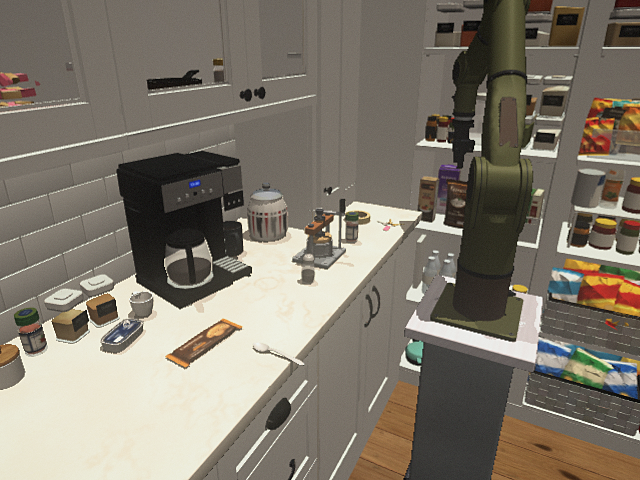

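The top view shows the press at about (360,237), the shaker at (304,250), the jar at (415,246), and two dark round things near (366,254) and (380,245). The side view shows the press at about (320,245). I'll enlarge both.

```bash
python3 - <<'E'
from h import *
a=cv2.imread("pics/top0.png")[205:270,320:400]; b=cv2.imread("pics/side0.png")[190:280,280:380]
a=cv2.resize(a,(720,585),interpolation=cv2.INTER_CUBIC); cv2.imwrite("pics/ta.png",a)
cv2.imwrite("pics/sb.png",cv2.resize(b,(660,594),interpolation=cv2.INTER_CUBIC))
P=cloud("top",np.load("top0.npy"))
np.set_printoptions(precision=3,suppress=True,linewidth=250)
print((P[226:262:2,330:392:2,2]*1000).astype(int))
E
```

```text
[[ -2   1  18 127 128 126 134 124 127 131 130 127 124 140 168 162 167 142 132 126 132 129 124 134 131 128 129 134  -1  -4   0]
 [ -1  -1 127 134 131 135 126 138 124 128 133 123 141 165 174 166 167 173 130 132 132 128 130 129 125 139 131 126  -3   0   1]
 [  2  -3 126 135 136 139 127 129 126 130 127 131 143 168 168 175 173 167 131 126 136 128 128 133 133 133 137 132   0   0  -1]
 [ -4   3 128 140 136 133 131 134 134 130 135 130 144 145 169 170 174 139 130 127 131 129 129 131 133 136 139 127   2   2   2]
 [  0   6 129 130 129 129 128 130 133 132 136 133 131 143 142 165 163 144 133 130 128 133 129 125 129 131 122 133  -2   1   2]
 [  7  -1 126 130 128 128 129 130 122 128 130 131 127 132 139 163 164 129 129 128 123 130 131 130 129 131 122 126   1   2   2]
 [  0  -2  14  18  37  15  12  40  69  80  76  74  76  88  81 166 164 165  79  80  76  19  23  21  22  18  -3   1   3  -6   3]
 [  1   2  18  21  22  10  15  21  59  79  68  79  76  80  69 165 161 164  73  76  67  18  17   9  16  18  -1   2  -4  -4  -3]
 [ -2  -1  19  17   8  18  14  16  61  67  74  77  76  76  82 166 161 161  71  68  6
[... 486 characters left out ...]
 24 163 161 216  15  15  15  18  59  73  13  -5   6  -3   1  -5]
 [  0   5  13  11  22  12  18  17  14  14  11  12  22  11  10  14 164 206 202 212  18  22  10  20  16   8   0  -4  -4   3  -2]
 [ -1   5  13  24  23   9  20  13  16  12  11  18  19  12  25  12 198 213 207 203  19  14  14  11  19   9   1   2   1  -4  -1]
 [  3   0  18  12  19  14  17  20  19  20   8  16  15  13   9  16 170 208 206 204   8  12  15  11  13  15   3   0   1   2  -2]
 [  0   5   3   4   2   0   0   1  -6  -2  -4   5  -7  -6  -1  -3  -1 162 154  -4   4   0   0   7  -5   5   0   2   0   1   0]
 [  4  -1  -7   2   2  -1  -1   3  -2  -1   0  -2   0  -4   3   3   1  -2   3   0   1   1  -1   4   4  -2  -5  -4  -6   3  -1]]
```

View pics/ta.png

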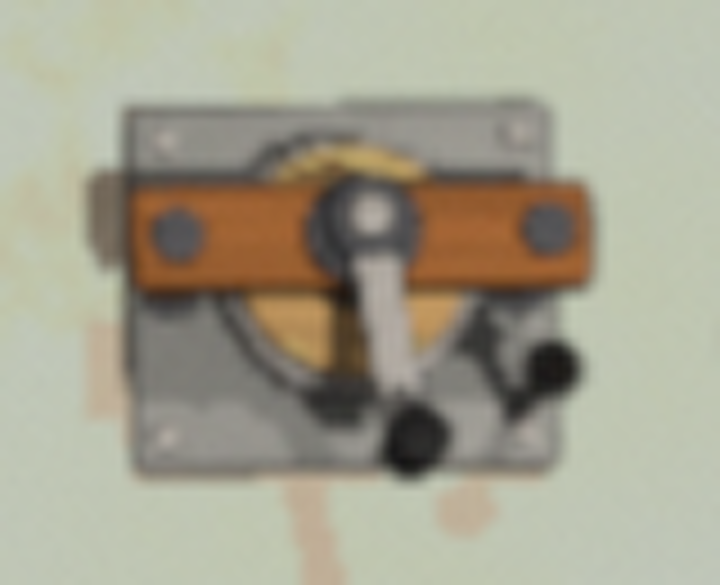

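View pics/sb.png

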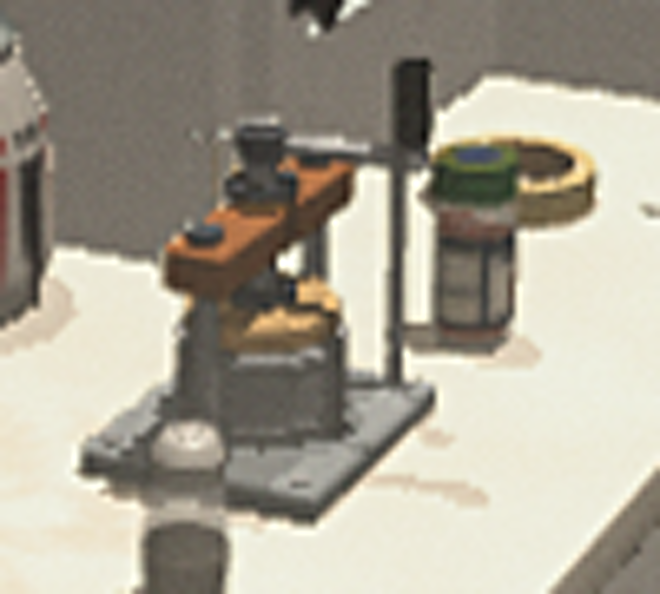

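Top crop: knob top is at about (415,438), rest disc at (552,368), hub at (365,225), and beam bolts at (178,235) and (549,228). In the side crop the knob stands at the lever's end, just left of and behind the jar, with the shaker in front.

```bash
python3 - <<'E'
from h import *
np.set_printoptions(precision=4,suppress=True,linewidth=200)
f=lambda u,v:((u+.5)/9-.5+320,(v+.5)/9-.5+205)
kn=at_z("top",[f(415,438)],.208)[0]; re=at_z("top",[f(552,368)],.146)[0]
b=at_z("top",[f(178,235),f(549,228)],.134); c=b.mean(0)
hub=at_z("top",[f(370,213)],.18)[0]
print("knob",kn,"rest",re,"bolts",b,"mid",c,"hub",hub)
for n,q in(("k",kn),("r",re)):
    for cc in (c,hub): v=(q-cc)[:2]; print(n,np.hypot(*v),np.arctan2(v[1],v[0]))
# circle of radius 75mm through knob & rest
from scipy.optimize import least_squares
r=least_squares(lambda p:np.r_[np.hypot(*(kn[:2]-p))-.075,np.hypot(*(re[:2]-p))-.075,(p-c[:2])*.3],c[:2]); print("axis",r.x,r.fun)
for q in(kn,re): v=q[:2]-r.x; print(np.arctan2(v[1],v[0]))
P=cloud("top",np.load("top0.npy"))
for nm,(u,v) in dict(shaker=(304,250),jar=(415,246)).items():
    print(nm,P[v,u],at_z("top",[(u,v)],.09 if nm=="shaker" else .106))
d=np.load("side0.npy");S=cloud("side",d)
m=(S[...,2]>.17)&(S[...,2]<.206)&(np.hypot(S[...,0]-kn[0],S[...,1]-kn[1])<.03); print("side knob",m.sum(),np.median(S[m],0),S[m].max(0))
# things above z=.1 within 0.3 m of the knob
g=(P[...,2]>.1)&(np.abs(P[...,0]-c[0])<.3)&(np.abs(P[...,1]-c[1])<.3)&(P[...,0]>.15)
h=P[g]; print("tall x>",[(round(x,2),h[(h[:,0]>x)&(h[:,0]<x+.05),2].max().round(2)) for x in np.arange(.4,.75,.05) if ((h[:,0]>x)&(h[:,0]<x+.05)).any()])
E
```

```text
knob [ 0.4485 -0.1156  0.208 ] rest [ 0.4775 -0.1642  0.146 ] bolts [[ 0.5234 -0.0456  0.134 ]
 [ 0.5246 -0.1655  0.134 ]] mid [ 0.524  -0.1055  0.134 ] hub [ 0.5226 -0.1048  0.18  ]
k 0.07619113387735924 -3.0095953348362916
k 0.07493265007586283 -2.997517862696447
r 0.07485590598975181 -2.241102609679852
r 0.07459185911508383 -2.2206009390253483
axis [ 0.5229 -0.1046] [ 0.0002 -0.0001 -0.0003  0.0003]
-2.9957811386780024
-2.221734749833261
shaker [0.473  0.0594 0.0889] [[0.4729 0.0594 0.09  ]]
jar [ 0.4795 -0.268   0.1104] [[ 0.4801 -0.2687  0.106 ]]
side knob 74 [ 0.4469 -0.1077  0.1906] [ 0.4595 -0.0991  0.2054]
tall x> [(np.float64(0.4), np.float64(0.21)), (np.float64(0.45), np.float64(0.22)), (np.float64(0.5), np.float64(0.18)), (np.float64(0.55), np.float64(0.55)), (np.float64(0.6), np.float64(1.11)), (np.float64(0.65), np.float64(0.83)), (np.float64(0.7), np.float64(0.92))]
```

Axis ≈ (0.523, -0.105), knob at angle -2.996 and rest at -2.222; both radii come out at 75 mm, which matches the given size. I'll raise the tool and move over towards the knob.

Emit:
step_arm(
  motion=[
    {"dx": 0.3, "dy": -0.3, "dz": -0.5, "claw": 50},
    {"dx": 0.98, "dy": -0.93, "dz": -0.5, "claw": 36},
    {"dx": 0.98, "dy": -0.93, "dz": -0.5, "claw": 36},
    {"dx": 0.98, "dy": -0.93, "dz": -0.5, "claw": 36},
  ],
  force=40,
)

```text
$.motion[0]: bad value
```

Emit:
step_arm(
  motion=[
    {"wx": 0, "wy": 0, "wz": 0, "dx": 0.3, "dy": -0.3, "dz": -0.5, "claw": 50},
    {"wx": 0, "wy": 0, "wz": 0, "dx": 0.98, "dy": -0.93, "dz": -0.5, "claw": 36},
    {"wx": 0, "wy": 0, "wz": 0, "dx": 0.98, "dy": -0.93, "dz": -0.5, "claw": 36},
    {"wx": 0, "wy": 0, "wz": 0, "dx": 0.98, "dy": -0.93, "dz": -0.5, "claw": 36},
  ],
  force=40,
)

```text
clock: 0.5
tool_pos: [0.2526, -0.493, 0.2791]
eef_rot: [0.986, 0.165, 0.001, -0.001]
contact_force: [-0.1, -0.2, 0.2]
opening: 0.66
finger_force: 0.0
```

Emit:
step_arm(
  motion=[
    {"wx": 0, "wy": 0, "wz": 0, "dx": 0.98, "dy": -0.93, "dz": 0, "claw": 36},
    {"wx": 0, "wy": 0, "wz": 0, "dx": 0.98, "dy": -0.93, "dz": 0, "claw": 36},
    {"wx": 0, "wy": 0, "wz": 0, "dx": 0.98, "dy": -0.93, "dz": 0, "claw": 36},
  ],
)

```text
clock: 0.8
tool_pos: [0.3029, -0.3968, 0.2786]
eef_rot: [0.986, 0.165, 0.001, -0.002]
contact_force: [-0.0, -1.1, 0.3]
opening: 0.412
finger_force: 0.0
```

Emit:
step_arm(
  motion=[
    {"wx": 0, "wy": 0, "wz": 0, "dx": 0.98, "dy": -0.93, "dz": 0, "claw": 36},
    {"wx": 0, "wy": 0, "wz": 0, "dx": 0.98, "dy": -0.93, "dz": 0, "claw": 36},
    {"wx": 0, "wy": 0, "wz": 0, "dx": 0.98, "dy": -0.93, "dz": 0, "claw": 36},
  ],
)

```text
clock: 1.1
tool_pos: [0.3535, -0.3018, 0.2787]
eef_rot: [0.986, 0.165, 0.001, -0.001]
contact_force: [0.5, -0.7, -0.1]
opening: 0.409
finger_force: 0.0
```

Emit:
step_arm(
  motion=[
    {"wx": 0, "wy": 0, "wz": 0, "dx": 0.98, "dy": -0.93, "dz": 0, "claw": 36},
    {"wx": 0, "wy": 0, "wz": 0, "dx": 0.98, "dy": -0.93, "dz": 0, "claw": 36},
    {"wx": 0, "wy": 0, "wz": 0, "dx": 0.98, "dy": -0.93, "dz": 0, "claw": 36},
  ],
)

```text
clock: 1.4
tool_pos: [0.4046, -0.2065, 0.2788]
eef_rot: [0.986, 0.165, 0.001, -0.001]
contact_force: [0.0, -0.9, -0.2]
opening: 0.403
finger_force: 0.0
```

Emit:
step_arm(
  motion=[
    {"wx": 0, "wy": 0, "wz": 0.059, "dx": 0.895, "dy": -0.895, "dz": 0, "claw": 36},
    {"wx": 0, "wy": 0, "wz": 0.059, "dx": 0.895, "dy": -0.895, "dz": 0, "claw": 36},
    {"wx": 0, "wy": 0, "wz": 0.059, "dx": 0.895, "dy": -0.895, "dz": 0, "claw": 36},
    {"wx": 0, "wy": 0, "wz": 0.059, "dx": 0.895, "dy": -0.895, "dz": 0, "claw": 36},
    {"wx": 0, "wy": 0, "wz": 0.059, "dx": 0.895, "dy": -0.895, "dz": 0, "claw": 36},
  ],
)

```text
clock: 1.9
tool_pos: [0.4459, -0.1223, 0.2785]
eef_rot: [0.998, 0.068, -0.001, 0.001]
contact_force: [-0.9, -0.1, 0.0]
opening: 0.405
finger_force: 0.0
```

```bash
python3 - <<'E'
from h import *
im,d=viewer.snapshot("side"); b=im[150:270,270:390,::-1]
cv2.imwrite("pics/s1.png",cv2.resize(b,(600,600),interpolation=cv2.INTER_CUBIC))
s=get_state(); print(s["tool_pos"],s["eef_rot"],s["q"],s["contact_force"])
E
```

```text
[ 0.44572329 -0.12247782  0.27851207] [ 9.97729101e-01  6.73496076e-02 -5.73253270e-04  5.85392163e-04] [ 0.27788486  0.42285603 -0.16121268  1.98474439  0.09964317  0.74222747
 -1.3789415 ] [-0.35701545  0.61714916 -0.34811349]
```

View pics/s1.png

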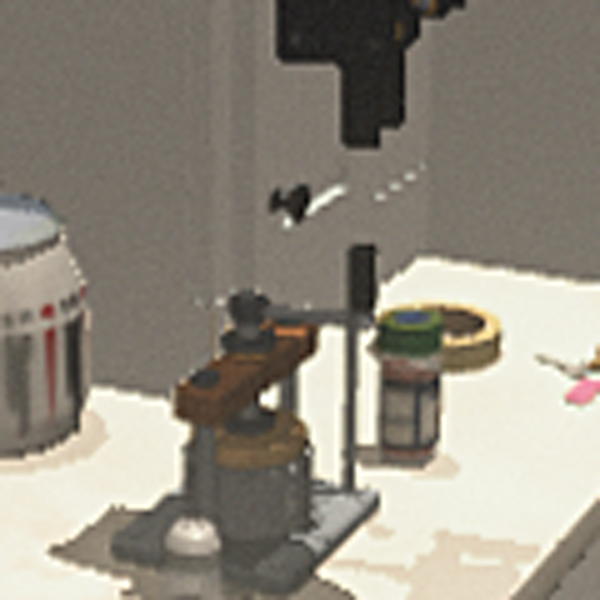

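The side view shows the fingers (tip near (360,145)) straight above the knob (360,275). I'll correct the small offset and lower in two stages.

Emit:
step_arm(
  motion=[
    {"wx": 0, "wy": 0, "wz": 0, "dx": 0.053, "dy": -0.081, "dz": 0.4, "claw": 36},
    {"wx": 0, "wy": 0, "wz": 0, "dx": 0.053, "dy": -0.081, "dz": 0.75, "claw": 36},
    {"wx": 0, "wy": 0, "wz": 0, "dx": 0.053, "dy": -0.081, "dz": 0.75, "claw": 36},
    {"wx": 0, "wy": 0, "wz": 0, "dx": 0.053, "dy": -0.081, "dz": 0.75, "claw": 36},
  ],
)

```text
clock: 2.35
tool_pos: [0.4493, -0.1145, 0.2189]
eef_rot: [0.998, 0.068, -0.001, 0.0]
contact_force: [0.3, -0.5, 0.6]
opening: 0.41
finger_force: 0.0
```

Emit:
step_arm(
  motion=[
    {"wx": 0, "wy": 0, "wz": 0, "dx": 0, "dy": 0.012, "dz": 0.2, "claw": 36},
    {"wx": 0, "wy": 0, "wz": 0, "dx": 0, "dy": 0.012, "dz": 0.4, "claw": 36},
    {"wx": 0, "wy": 0, "wz": 0, "dx": 0, "dy": 0.012, "dz": 0.555, "claw": 36},
    {"wx": 0, "wy": 0, "wz": 0, "dx": 0, "dy": 0.012, "dz": 0.555, "claw": 36},
    {"wx": 0, "wy": 0, "wz": 0, "dx": 0, "dy": 0.012, "dz": 0.555, "claw": 36},
  ],
)

```text
clock: 2.85
tool_pos: [0.4507, -0.1146, 0.1755]
eef_rot: [0.998, 0.069, 0.001, 0.0]
contact_force: [-0.0, 0.3, -0.1]
opening: 0.408
finger_force: 0.0
```

```bash
cat > arc.py <<'E'
import sys; from h import *
from scipy.spatial.transform import Rotation as R
C=np.array([.523,-.1048])
def rows(thetas,z=.175,p=None,q=None):
    s=get_state(); p=s["tool_pos"] if p is None else p; r=R.from_quat(s["eef_rot"] if q is None else q)
    v=p[:2]-C; print("now",p.round(4),"theta",round(float(np.arctan2(v[1],v[0])%(2*np.pi)),4),"rad",np.hypot(*v).round(4),"F",s["contact_force"].round(2),"t",s["clock"])
    for t in thetas:
        g=np.r_[C+.075*np.array([np.cos(t),np.sin(t)]),z]; a=(t+np.pi)/2
        d=r.inv().apply(g-p)/.08; w=(r.inv()*R.from_quat([np.cos(a),np.sin(a),0,0])).as_rotvec()
        print(round(t,3),"w",(w/np.pi).round(4),"d",d.round(3))
if __name__=="__main__": rows([float(x) for x in sys.argv[1:]])
E
python3 arc.py 3.2 3.1 3.0 2.9 2.84
```

```text
now [ 0.4507 -0.1146  0.1755] theta 3.2768 rad 0.073 F [-0.01  0.31 -0.05] t 2.85
3.2 w [ 0.0003 -0.0006  0.0252] d [-0.022 -0.072  0.006]
3.1 w [ 0.0002 -0.0006  0.057 ] d [-0.01  -0.165  0.006]
3.0 w [ 0.0002 -0.0006  0.0888] d [ 0.011 -0.256  0.006]
2.9 w [ 0.0002 -0.0006  0.1207] d [ 0.041 -0.345  0.006]
2.84 w [ 0.0002 -0.0006  0.1397] d [ 0.063 -0.397  0.006]
```

Emit:
step_arm(
  motion=[
    {"wx": 0, "wy": 0, "wz": 0, "dx": -0.01, "dy": -0.02, "dz": 0, "claw": 26},
    {"wx": 0, "wy": 0, "wz": 0.025, "dx": -0.022, "dy": -0.072, "dz": 0, "claw": 26},
    {"wx": 0, "wy": 0, "wz": 0.041, "dx": -0.016, "dy": -0.12, "dz": 0, "claw": 26},
    {"wx": 0, "wy": 0, "wz": 0.057, "dx": -0.01, "dy": -0.165, "dz": 0, "claw": 26},
    {"wx": 0, "wy": 0, "wz": 0.073, "dx": 0.0, "dy": -0.21, "dz": 0, "claw": 26},
    {"wx": 0, "wy": 0, "wz": 0.089, "dx": 0.011, "dy": -0.256, "dz": 0, "claw": 26},
    {"wx": 0, "wy": 0, "wz": 0.105, "dx": 0.026, "dy": -0.3, "dz": 0, "claw": 26},
    {"wx": 0, "wy": 0, "wz": 0.121, "dx": 0.041, "dy": -0.345, "dz": 0, "claw": 26},
  ],
)

```text
clock: 3.65
tool_pos: [0.45, -0.0862, 0.1753]
eef_rot: [0.993, -0.122, 0.001, 0.0]
contact_force: [0.6, -0.2, 0.1]
opening: 0.295
finger_force: 0.2
```

```bash
python3 arc.py 2.9 2.88 2.86 2.84 2.82 2.8 2.78 2.76
```

```text
now [ 0.45   -0.0862  0.1753] theta 2.8914 rad 0.0753 F [ 0.65 -0.18  0.08] t 3.65
2.9 w [-0.0001 -0.0006 -0.0007] d [0.004 0.008 0.004]
2.88 w [-0.0001 -0.0006  0.0056] d [ 0.004 -0.011  0.004]
2.86 w [-0.0001 -0.0006  0.012 ] d [ 0.005 -0.029  0.004]
2.84 w [-0.0001 -0.0006  0.0184] d [ 0.006 -0.048  0.004]
2.82 w [-0.0001 -0.0006  0.0247] d [ 0.007 -0.067  0.004]
2.8 w [-0.0001 -0.0006  0.0311] d [ 0.008 -0.086  0.004]
2.78 w [-0.0001 -0.0006  0.0375] d [ 0.01  -0.104  0.004]
2.76 w [-0.0001 -0.0006  0.0438] d [ 0.013 -0.123  0.004]
```

Emit:
step_arm(
  motion=[
    {"wx": 0, "wy": 0, "wz": 0.012, "dx": 0.005, "dy": -0.03, "dz": 0, "claw": 26},
    {"wx": 0, "wy": 0, "wz": 0.025, "dx": 0.007, "dy": -0.067, "dz": 0, "claw": 26},
    {"wx": 0, "wy": 0, "wz": 0.0375, "dx": 0.01, "dy": -0.104, "dz": 0, "claw": 26},
    {"wx": 0, "wy": 0, "wz": 0.0375, "dx": 0.01, "dy": -0.104, "dz": 0, "claw": 26},
  ],
)

```text
clock: 4.05
tool_pos: [0.4526, -0.0778, 0.1746]
eef_rot: [0.984, -0.179, 0.0, -0.0]
contact_force: [0.1, 0.3, -0.4]
opening: 0.291
finger_force: 0.0
```

```bash
python3 arc.py 2.78 2.74 2.70; python3 - <<'E'
from h import *
im,d=viewer.snapshot("top"); b=im[205:270,310:400,::-1]
cv2.imwrite("pics/t1.png",cv2.resize(b,(720,520),interpolation=cv2.INTER_CUBIC))
E
```

```text
now [ 0.4526 -0.0778  0.1746] theta 2.7759 rad 0.0754 F [ 0.05  0.31 -0.42] t 4.05
2.78 w [-0.0001 -0.0002  0.0006] d [ 0.005  0.004 -0.004]
2.74 w [-0.0001 -0.0002  0.0134] d [ 0.006 -0.034 -0.004]
2.7 w [-0.0001 -0.0002  0.0261] d [ 0.008 -0.071 -0.004]
```

View pics/t1.png

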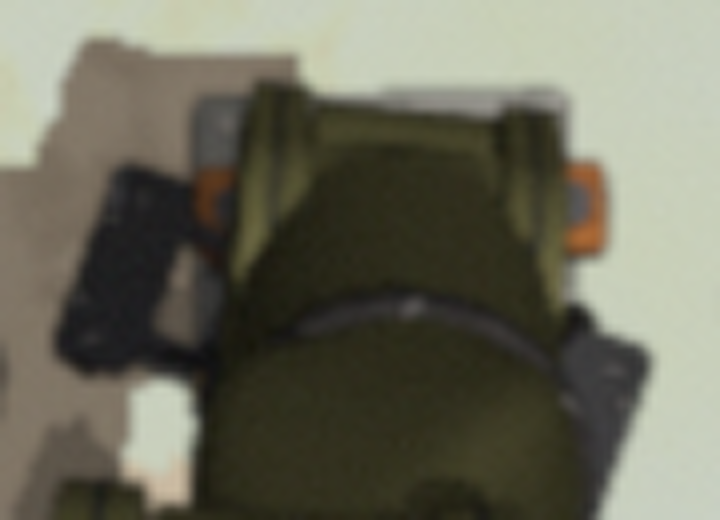

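The arm hides the lever from above, so I'll continue by feel in 3 mm steps.

Emit:
step_arm(
  motion=[
    {"wx": 0, "wy": 0, "wz": 0.006, "dx": 0.002, "dy": -0.019, "dz": 0, "claw": 26},
    {"wx": 0, "wy": 0, "wz": 0.013, "dx": 0.003, "dy": -0.037, "dz": 0, "claw": 26},
    {"wx": 0, "wy": 0, "wz": 0.013, "dx": 0.003, "dy": -0.037, "dz": 0, "claw": 26},
  ],
)

```text
clock: 4.4
tool_pos: [0.4535, -0.0754, 0.1743]
eef_rot: [0.98, -0.199, -0.0, 0.0]
contact_force: [-0.1, -0.1, 0.0]
opening: 0.294
finger_force: 0.1
```

Emit:
step_arm(
  motion=[
    {"wx": 0, "wy": 0, "wz": 0.006, "dx": 0.002, "dy": -0.019, "dz": 0, "claw": 26},
    {"wx": 0, "wy": 0, "wz": 0.013, "dx": 0.003, "dy": -0.037, "dz": 0, "claw": 26},
    {"wx": 0, "wy": 0, "wz": 0.013, "dx": 0.003, "dy": -0.037, "dz": 0, "claw": 26},
  ],
)

```text
clock: 4.7
tool_pos: [0.4549, -0.0727, 0.1743]
eef_rot: [0.976, -0.219, -0.0, 0.0]
contact_force: [-0.4, -0.4, -0.2]
opening: 0.293
finger_force: 0.1
```

Emit:
step_arm(
  motion=[
    {"wx": 0, "wy": 0, "wz": 0.006, "dx": 0.002, "dy": -0.019, "dz": 0, "claw": 26},
    {"wx": 0, "wy": 0, "wz": 0.013, "dx": 0.003, "dy": -0.037, "dz": 0, "claw": 26},
    {"wx": 0, "wy": 0, "wz": 0.013, "dx": 0.003, "dy": -0.037, "dz": 0, "claw": 26},
  ],
)

```text
clock: 5.0
tool_pos: [0.4565, -0.0701, 0.1743]
eef_rot: [0.971, -0.239, 0.0, -0.0]
contact_force: [-0.7, 0.4, 0.3]
opening: 0.295
finger_force: 0.1
```

Emit:
step_arm(
  motion=[
    {"wx": 0, "wy": 0, "wz": 0.006, "dx": 0.002, "dy": -0.019, "dz": 0, "claw": 26},
    {"wx": 0, "wy": 0, "wz": 0.013, "dx": 0.003, "dy": -0.037, "dz": 0, "claw": 26},
    {"wx": 0, "wy": 0, "wz": 0.013, "dx": 0.003, "dy": -0.037, "dz": 0, "claw": 26},
  ],
)

```text
clock: 5.3
tool_pos: [0.4581, -0.0676, 0.1743]
eef_rot: [0.966, -0.259, 0.0, 0.0]
contact_force: [0.4, -0.3, 0.0]
opening: 0.297
finger_force: 0.1
```

Emit:
step_arm(
  motion=[
    {"wx": 0, "wy": 0, "wz": 0.006, "dx": 0.002, "dy": -0.019, "dz": 0, "claw": 26},
    {"wx": 0, "wy": 0, "wz": 0.013, "dx": 0.003, "dy": -0.037, "dz": 0, "claw": 26},
    {"wx": 0, "wy": 0, "wz": 0.013, "dx": 0.003, "dy": -0.037, "dz": 0, "claw": 26},
  ],
)

```text
clock: 5.6
tool_pos: [0.4598, -0.0652, 0.1743]
eef_rot: [0.96, -0.278, 0.0, -0.0]
contact_force: [-0.2, -0.1, -0.1]
opening: 0.299
finger_force: 0.1
```

Emit:
step_arm(
  motion=[
    {"wx": 0, "wy": 0, "wz": 0.006, "dx": 0.002, "dy": -0.019, "dz": 0, "claw": 26},
    {"wx": 0, "wy": 0, "wz": 0.013, "dx": 0.003, "dy": -0.037, "dz": 0, "claw": 26},
    {"wx": 0, "wy": 0, "wz": 0.013, "dx": 0.003, "dy": -0.037, "dz": 0, "claw": 26},
  ],
)

```text
clock: 5.9
tool_pos: [0.4616, -0.0628, 0.1743]
eef_rot: [0.955, -0.298, 0.0, -0.0]
contact_force: [0.9, -0.0, -0.5]
opening: 0.299
finger_force: 0.1
```

```bash
python3 arc.py 2.55 2.5
```

```text
now [ 0.4616 -0.0628  0.1743] theta 2.5414 rad 0.0744 F [ 0.9  -0.02 -0.51] t 5.9
2.55 w [-0.     -0.     -0.0043] d [-0.007  0.008 -0.009]
2.5 w [-0.     -0.      0.0116] d [-0.007 -0.039 -0.009]
```

Emit:
step_arm(
  motion=[
    {"wx": 0, "wy": 0, "wz": 0.006, "dx": -0.002, "dy": -0.019, "dz": 0, "claw": 26},
    {"wx": 0, "wy": 0, "wz": 0.013, "dx": -0.003, "dy": -0.037, "dz": 0, "claw": 26},
    {"wx": 0, "wy": 0, "wz": 0.013, "dx": -0.003, "dy": -0.037, "dz": 0, "claw": 26},
  ],
)

```text
clock: 6.2
tool_pos: [0.4632, -0.0603, 0.1743]
eef_rot: [0.948, -0.317, 0.0, 0.0]
contact_force: [0.8, -0.9, 0.2]
opening: 0.299
finger_force: 0.1
```

Emit:
step_arm(
  motion=[
    {"wx": 0, "wy": 0, "wz": 0.006, "dx": 0.0, "dy": -0.019, "dz": 0, "claw": 26},
    {"wx": 0, "wy": 0, "wz": 0.013, "dx": 0.0, "dy": -0.037, "dz": 0, "claw": 26},
    {"wx": 0, "wy": 0, "wz": 0.013, "dx": 0.0, "dy": -0.037, "dz": 0, "claw": 26},
  ],
)

```text
clock: 6.5
tool_pos: [0.4644, -0.0588, 0.1743]
eef_rot: [0.941, -0.337, -0.0, 0.001]
contact_force: [-1.3, -3.2, 0.1]
opening: 0.291
finger_force: 1.6
```

The screw has taken hold, at about 3.3 N. I'll load it gradually.

Emit:
step_arm(
  motion=[
    {"wx": 0, "wy": 0, "wz": 0, "dx": 0.0, "dy": -0.012, "dz": 0, "claw": 26},
    {"wx": 0, "wy": 0, "wz": 0, "dx": 0.0, "dy": -0.024, "dz": 0, "claw": 26},
    {"wx": 0, "wy": 0, "wz": 0, "dx": 0.0, "dy": -0.024, "dz": 0, "claw": 26},
    {"wx": 0, "wy": 0, "wz": 0, "dx": 0.0, "dy": -0.024, "dz": 0, "claw": 26},
  ],
)

```text
clock: 6.9
tool_pos: [0.465, -0.0576, 0.1742]
eef_rot: [0.942, -0.337, -0.001, 0.001]
contact_force: [-1.9, -5.7, -0.4]
opening: 0.299
finger_force: 2.7
```

```bash
cat > f.py <<'E'
from h import *
s=get_state();v=s["tool_pos"][:2]-np.array([.523,-.1048]);t=np.arctan2(v[1],v[0]);c=np.array([np.sin(t),-np.cos(t)])
F=s["contact_force"][:2]; print("th",t,"r",np.hypot(*v),"push cw",-F@c,"radial",F@v/np.hypot(*v),s["moment"],s["clock"],s["tool_pos"])
E
python3 f.py
```

```text
th 2.457665841481341 r 0.07476479542508878 push cw 5.641243779806766 radial -2.1375736667324063 [-1.04890087  0.49853865  0.0389661 ] 6.9 [ 0.46504999 -0.0575605   0.17420371]
```

Emit:
step_arm(
  motion=[
    {"wx": 0, "wy": 0, "wz": 0, "dx": 0.0, "dy": -0.012, "dz": 0, "claw": 26},
    {"wx": 0, "wy": 0, "wz": 0, "dx": 0.0, "dy": -0.024, "dz": 0, "claw": 26},
    {"wx": 0, "wy": 0, "wz": 0, "dx": 0.0, "dy": -0.034, "dz": 0, "claw": 26},
    {"wx": 0, "wy": 0, "wz": 0, "dx": 0.0, "dy": -0.034, "dz": 0, "claw": 26},
  ],
)

```text
clock: 7.3
tool_pos: [0.4658, -0.0562, 0.1741]
eef_rot: [0.941, -0.337, -0.001, 0.001]
contact_force: [-4.8, -7.3, 0.5]
opening: 0.297
finger_force: 3.9
```

```bash
python3 f.py
```

```text
th 2.437360425299181 r 0.07507569732915313 push cw 8.658007528176508 radial -1.0810046300226381 [-1.42484314  0.79124228  0.01677618] 7.3 [ 0.46578415 -0.05619232  0.17408251]
```

Emit:
step_arm(
  motion=[
    {"wx": 0, "wy": 0, "wz": 0, "dx": 0.0, "dy": -0.009, "dz": 0, "claw": 26},
    {"wx": 0, "wy": 0, "wz": 0, "dx": 0.0, "dy": -0.009, "dz": 0, "claw": 26},
    {"wx": 0, "wy": 0, "wz": 0, "dx": 0.0, "dy": -0.009, "dz": 0, "claw": 26},
    {"wx": 0, "wy": 0, "wz": 0, "dx": 0.0, "dy": -0.009, "dz": 0, "claw": 26},
    {"wx": 0, "wy": 0, "wz": 0, "dx": 0.0, "dy": -0.009, "dz": 0, "claw": 26},
    {"wx": 0, "wy": 0, "wz": 0, "dx": 0.0, "dy": -0.009, "dz": 0, "claw": 26},
  ],
)

```text
clock: 7.9
tool_pos: [0.466, -0.0559, 0.1741]
eef_rot: [0.941, -0.337, -0.001, 0.002]
contact_force: [-3.7, -8.3, 1.2]
opening: 0.294
finger_force: 4.2
```

```bash
python3 f.py
```

```text
th 2.4327890327875936 r 0.0751273572584789 push cw 8.74791297992364 radial -2.6069381498315933 [-1.48056032  0.88291512  0.06726975] 7.9 [ 0.46596773 -0.05589765  0.17407413]
```

Emit:
step_arm(
  motion=[
    {"wx": 0, "wy": 0, "wz": 0, "dx": 0.0, "dy": -0.006, "dz": 0, "claw": 26},
    {"wx": 0, "wy": 0, "wz": 0, "dx": 0.0, "dy": -0.006, "dz": 0, "claw": 26},
    {"wx": 0, "wy": 0, "wz": 0, "dx": 0.0, "dy": -0.006, "dz": 0, "claw": 26},
    {"wx": 0, "wy": 0, "wz": 0, "dx": 0.0, "dy": -0.006, "dz": 0, "claw": 26},
    {"wx": 0, "wy": 0, "wz": 0, "dx": 0.0, "dy": -0.006, "dz": 0, "claw": 26},
    {"wx": 0, "wy": 0, "wz": 0, "dx": 0.0, "dy": -0.006, "dz": 0, "claw": 26},
    {"wx": 0, "wy": 0, "wz": 0, "dx": 0.0, "dy": -0.006, "dz": 0, "claw": 26},
    {"wx": 0, "wy": 0, "wz": 0, "dx": 0.0, "dy": -0.006, "dz": 0, "claw": 26},
  ],
)

```text
clock: 8.7
tool_pos: [0.4661, -0.0557, 0.174]
eef_rot: [0.941, -0.338, -0.002, 0.002]
contact_force: [-3.7, -8.7, 0.9]
opening: 0.295
finger_force: 4.4
```

```bash
python3 f.py
```

```text
th 2.4296157276428567 r 0.07518202402390592 push cw 8.997155442861489 radial -2.9222399970994757 [-1.62699267  0.91332303  0.06996612] 8.7 [ 0.46608181 -0.0556812   0.17402245]
```

Emit:
step_arm(
  motion=[
    {"wx": 0, "wy": 0, "wz": 0, "dx": 0, "dy": -0.005, "dz": 0, "claw": 26},
    {"wx": 0, "wy": 0, "wz": 0, "dx": 0, "dy": -0.005, "dz": 0, "claw": 26},
    {"wx": 0, "wy": 0, "wz": 0, "dx": 0, "dy": -0.005, "dz": 0, "claw": 26},
    {"wx": 0, "wy": 0, "wz": 0, "dx": 0, "dy": -0.005, "dz": 0, "claw": 26},
    {"wx": 0, "wy": 0, "wz": 0, "dx": 0, "dy": -0.005, "dz": 0, "claw": 26},
    {"wx": 0, "wy": 0, "wz": 0, "dx": 0, "dy": -0.005, "dz": 0, "claw": 26},
    {"wx": 0, "wy": 0, "wz": 0, "dx": 0, "dy": -0.005, "dz": 0, "claw": 26},
    {"wx": 0, "wy": 0, "wz": 0, "dx": 0, "dy": -0.005, "dz": 0, "claw": 26},
  ],
)

```text
clock: 9.5
tool_pos: [0.4662, -0.0555, 0.174]
eef_rot: [0.941, -0.338, -0.002, 0.002]
contact_force: [-5.0, -7.7, 1.4]
opening: 0.291
finger_force: 4.6
```

```bash
python3 f.py
```

```text
th 2.4268595066982726 r 0.07521065655709303 push cw 9.120625988253293 radial -1.2724754393089008 [-1.67483404  0.98368497  0.00763623] 9.5 [ 0.46619579 -0.05550574  0.17400907]
```

Emit:
step_arm(
  motion=[
    {"wx": 0, "wy": 0, "wz": 0, "dx": 0, "dy": 0, "dz": 0, "claw": 26},
    {"wx": 0, "wy": 0, "wz": 0, "dx": 0, "dy": 0, "dz": 0, "claw": 26},
    {"wx": 0, "wy": 0, "wz": 0, "dx": 0, "dy": 0, "dz": 0, "claw": 26},
    {"wx": 0, "wy": 0, "wz": 0, "dx": 0, "dy": 0, "dz": 0, "claw": 26},
    {"wx": 0, "wy": 0, "wz": 0, "dx": 0, "dy": 0, "dz": 0, "claw": 26},
    {"wx": 0, "wy": 0, "wz": 0, "dx": 0, "dy": 0, "dz": 0, "claw": 26},
    {"wx": 0, "wy": 0, "wz": 0, "dx": 0, "dy": 0, "dz": 0, "claw": 26},
    {"wx": 0, "wy": 0, "wz": 0, "dx": 0, "dy": 0, "dz": 0, "claw": 26},
  ],
)

```text
clock: 10.3
tool_pos: [0.4662, -0.0555, 0.174]
eef_rot: [0.941, -0.338, -0.002, 0.002]
contact_force: [-4.5, -8.3, 0.7]
opening: 0.296
finger_force: 4.6
```

Emit:
step_arm(
  motion=[
    {"wx": 0, "wy": 0, "wz": 0, "dx": 0, "dy": 0, "dz": 0, "claw": 26},
    {"wx": 0, "wy": 0, "wz": 0, "dx": 0, "dy": 0, "dz": 0, "claw": 26},
    {"wx": 0, "wy": 0, "wz": 0, "dx": 0, "dy": 0, "dz": 0, "claw": 26},
    {"wx": 0, "wy": 0, "wz": 0, "dx": 0, "dy": 0, "dz": 0, "claw": 26},
    {"wx": 0, "wy": 0, "wz": 0, "dx": 0, "dy": 0, "dz": 0, "claw": 26},
    {"wx": 0, "wy": 0, "wz": 0, "dx": 0, "dy": 0, "dz": 0, "claw": 26},
    {"wx": 0, "wy": 0, "wz": 0, "dx": 0, "dy": 0, "dz": 0, "claw": 26},
    {"wx": 0, "wy": 0, "wz": 0, "dx": 0, "dy": 0, "dz": 0, "claw": 26},
  ],
)

```text
clock: 11.1
tool_pos: [0.4662, -0.0555, 0.174]
eef_rot: [0.941, -0.338, -0.002, 0.002]
contact_force: [-4.9, -8.8, 1.3]
opening: 0.291
finger_force: 4.6
```

```bash
python3 f.py; python3 arc.py 2.45 2.5
```

```text
th 2.427138893655572 r 0.07525196550981766 push cw 9.805908793601727 radial -2.0623014766625305 [-1.67652663  0.954489    0.04814865] 11.1 [ 0.46615081 -0.05549455  0.17399742]
now [ 0.4662 -0.0555  0.174 ] theta 2.4271 rad 0.0753 F [-4.87 -8.76  1.32] t 11.1
2.45 w [0.0015 0.0006 0.0009] d [ 0.003  0.022 -0.012]
2.5 w [ 0.0015  0.0007 -0.015 ] d [ 0.004  0.068 -0.012]
```

The load stayed on for over 2 s at about 9.5 N with the tool stationary, so the screw held. I'll unload now.

Emit:
step_arm(
  motion=[
    {"wx": 0, "wy": 0, "wz": 0, "dx": 0, "dy": 0.03, "dz": 0, "claw": 26},
    {"wx": 0, "wy": 0, "wz": 0, "dx": 0, "dy": 0.06, "dz": 0, "claw": 26},
    {"wx": 0, "wy": 0, "wz": -0.008, "dx": 0, "dy": 0.09, "dz": 0, "claw": 26},
    {"wx": 0, "wy": 0, "wz": -0.015, "dx": 0, "dy": 0.12, "dz": 0, "claw": 26},
    {"wx": 0, "wy": 0, "wz": -0.015, "dx": 0, "dy": 0.12, "dz": 0, "claw": 26},
    {"wx": 0, "wy": 0, "wz": -0.015, "dx": 0, "dy": 0.12, "dz": 0, "claw": 26},
  ],
)

```text
clock: 11.7
tool_pos: [0.4629, -0.0599, 0.1744]
eef_rot: [0.95, -0.314, 0.0, -0.0]
contact_force: [-0.5, -0.4, 0.6]
opening: 0.299
finger_force: 0.3
```

```bash
python3 f.py; python3 arc.py 2.55 2.65 2.75 2.85 2.95 3.05 3.15 3.25
```

```text
th 2.5002982747333364 r 0.07503875407301806 push cw 0.6607072139166624 radial 0.18936643982799023 [ 0.00037242  0.05718814 -0.0016664 ] 11.7 [ 0.46286979 -0.05990933  0.1743633 ]
now [ 0.4629 -0.0599  0.1744] theta 2.5003 rad 0.075 F [-0.55 -0.42  0.59] t 11.7
2.55 w [-0.0003  0.     -0.0148] d [ 0.001  0.047 -0.008]
2.65 w [-0.0003  0.     -0.0467] d [ 0.011  0.14  -0.008]
2.75 w [-0.0003 -0.     -0.0785] d [ 0.029  0.232 -0.008]
2.85 w [-0.0003 -0.     -0.1103] d [ 0.056  0.321 -0.008]
2.95 w [-0.0003 -0.     -0.1422] d [ 0.092  0.408 -0.008]
3.05 w [-0.0003 -0.     -0.174 ] d [ 0.137  0.49  -0.008]
3.15 w [-3.000e-04 -1.000e-04 -2.058e-01] d [ 0.19   0.568 -0.009]
3.25 w [-3.000e-04 -1.000e-04 -2.377e-01] d [ 0.25   0.64  -0.009]
```

Emit:
step_arm(
  motion=[
    {"wx": 0, "wy": 0, "wz": -0.015, "dx": 0.001, "dy": 0.047, "dz": 0, "claw": 26},
    {"wx": 0, "wy": 0, "wz": -0.047, "dx": 0.011, "dy": 0.14, "dz": 0, "claw": 26},
    {"wx": 0, "wy": 0, "wz": -0.078, "dx": 0.029, "dy": 0.232, "dz": 0, "claw": 26},
    {"wx": 0, "wy": 0, "wz": -0.11, "dx": 0.056, "dy": 0.321, "dz": 0, "claw": 26},
    {"wx": 0, "wy": 0, "wz": -0.142, "dx": 0.092, "dy": 0.408, "dz": 0, "claw": 26},
    {"wx": 0, "wy": 0, "wz": -0.174, "dx": 0.137, "dy": 0.49, "dz": 0, "claw": 26},
    {"wx": 0, "wy": 0, "wz": -0.206, "dx": 0.19, "dy": 0.568, "dz": 0, "claw": 26},
    {"wx": 0, "wy": 0, "wz": -0.238, "dx": 0.25, "dy": 0.64, "dz": 0, "claw": 26},
  ],
)

```text
clock: 12.5
tool_pos: [0.4485, -0.1131, 0.1744]
eef_rot: [0.998, 0.057, 0.0, -0.0]
contact_force: [0.8, -0.3, -1.4]
opening: 0.298
finger_force: 0.2
```

```bash
python3 f.py; python3 arc.py 3.3 3.4 3.5 3.6 3.7 3.8 3.85
```

```text
th -3.0309999677616153 r 0.07495569299805027 push cw 0.3726867849067411 radial -0.7293956384420555 [ 0.13072785 -0.03638001 -0.03297513] 12.5 [ 0.44850222 -0.11307266  0.1743997 ]
now [ 0.4485 -0.1131  0.1744] theta 3.2522 rad 0.075 F [ 0.77 -0.29 -1.42] t 12.5
3.3 w [-0.0002 -0.0002 -0.0142] d [ 0.     0.045 -0.008]
3.4 w [-0.0002 -0.0003 -0.0461] d [ 0.009  0.138 -0.008]
3.5 w [-0.0002 -0.0003 -0.0779] d [ 0.027  0.23  -0.008]
3.6 w [-0.0002 -0.0003 -0.1097] d [ 0.055  0.32  -0.008]
3.7 w [-0.0002 -0.0003 -0.1416] d [ 0.091  0.406 -0.008]
3.8 w [-0.0002 -0.0003 -0.1734] d [ 0.135  0.489 -0.008]
3.85 w [-0.0002 -0.0003 -0.1893] d [ 0.16   0.528 -0.008]
```

Emit:
step_arm(
  motion=[
    {"wx": 0, "wy": 0, "wz": -0.014, "dx": 0, "dy": 0.045, "dz": 0, "claw": 26},
    {"wx": 0, "wy": 0, "wz": -0.046, "dx": 0.009, "dy": 0.138, "dz": 0, "claw": 26},
    {"wx": 0, "wy": 0, "wz": -0.078, "dx": 0.027, "dy": 0.23, "dz": 0, "claw": 26},
    {"wx": 0, "wy": 0, "wz": -0.11, "dx": 0.055, "dy": 0.32, "dz": 0, "claw": 26},
    {"wx": 0, "wy": 0, "wz": -0.142, "dx": 0.091, "dy": 0.406, "dz": 0, "claw": 26},
    {"wx": 0, "wy": 0, "wz": -0.173, "dx": 0.135, "dy": 0.489, "dz": 0, "claw": 26},
    {"wx": 0, "wy": 0, "wz": -0.189, "dx": 0.16, "dy": 0.528, "dz": 0, "claw": 26},
    {"wx": 0, "wy": 0, "wz": -0.189, "dx": 0.16, "dy": 0.528, "dz": 0, "claw": 26},
  ],
)

```text
clock: 13.3
tool_pos: [0.4661, -0.1542, 0.1743]
eef_rot: [0.939, 0.344, 0.001, -0.0]
contact_force: [-0.6, -0.7, -0.4]
opening: 0.292
finger_force: 0.0
```

```bash
python3 f.py; python3 arc.py 3.9 3.95 4.0 4.03
```

```text
th -2.427334986514814 r 0.07536258054265714 push cw 0.15619501905559677 radial 0.945706826330958 [-0.03302049 -0.01166486 -0.01630209] 13.3 [ 0.46605756 -0.15416676  0.17433629]
now [ 0.4661 -0.1542  0.1743] theta 3.8559 rad 0.0754 F [-0.61 -0.74 -0.44] t 13.3
3.9 w [ 0.0001 -0.0004 -0.0179] d [ 0.006  0.041 -0.008]
3.95 w [ 0.0001 -0.0004 -0.0338] d [ 0.01   0.088 -0.008]
4.0 w [ 0.0001 -0.0004 -0.0497] d [ 0.016  0.134 -0.008]
4.03 w [ 0.0001 -0.0004 -0.0593] d [ 0.021  0.162 -0.008]
```

Emit:
step_arm(
  motion=[
    {"wx": 0, "wy": 0, "wz": -0.018, "dx": 0.003, "dy": 0.041, "dz": 0, "claw": 26},
    {"wx": 0, "wy": 0, "wz": -0.034, "dx": 0.007, "dy": 0.088, "dz": 0, "claw": 26},
    {"wx": 0, "wy": 0, "wz": -0.05, "dx": 0.013, "dy": 0.134, "dz": 0, "claw": 26},
    {"wx": 0, "wy": 0, "wz": -0.058, "dx": 0.018, "dy": 0.158, "dz": 0, "claw": 26},
    {"wx": 0, "wy": 0, "wz": -0.058, "dx": 0.018, "dy": 0.158, "dz": 0, "claw": 26},
    {"wx": 0, "wy": 0, "wz": -0.058, "dx": 0.018, "dy": 0.158, "dz": 0, "claw": 26},
  ],
)

```text
clock: 13.9
tool_pos: [0.4746, -0.1627, 0.1743]
eef_rot: [0.904, 0.428, 0.0, -0.0]
contact_force: [0.2, -0.5, 0.1]
opening: 0.297
finger_force: 0.0
```

Emit:
step_arm(
  motion=[
    {"wx": 0, "wy": 0, "wz": 0, "dx": 0, "dy": 0, "dz": 0, "claw": 36},
    {"wx": 0, "wy": 0, "wz": 0, "dx": 0, "dy": 0, "dz": 0, "claw": 38},
    {"wx": 0, "wy": 0, "wz": 0, "dx": 0, "dy": 0, "dz": 0, "claw": 38},
    {"wx": 0, "wy": 0, "wz": 0, "dx": 0, "dy": 0, "dz": -0.25, "claw": 38},
    {"wx": 0, "wy": 0, "wz": 0, "dx": 0, "dy": 0, "dz": -0.6, "claw": 38},
    {"wx": 0, "wy": 0, "wz": 0, "dx": 0, "dy": 0, "dz": -1, "claw": 38},
    {"wx": 0, "wy": 0, "wz": 0, "dx": 0, "dy": 0, "dz": -1, "claw": 38},
  ],
)

```text
clock: 14.6
tool_pos: [0.4771, -0.1632, 0.2578]
eef_rot: [0.904, 0.428, 0.003, 0.002]
contact_force: [0.3, 0.2, 0.3]
opening: 0.431
finger_force: 0.0
```

```bash
python3 f.py; python3 -c "
from h import *
print(get_state()['q'])"
```

```text
th -2.2369013913244364 r 0.07431167545124615 push cw 0.12857267607875042 radial -0.3913972968622432 [-0.00800366 -0.0179546   0.04345243] 14.6 [ 0.47708071 -0.1632264   0.25778962]
[ 0.52107862  0.52604241 -0.43880137  1.89932535  0.31086014  0.77503113
 -0.77506891]
```

Emit:
step_arm(
  motion=[
    {"wx": 0, "wy": 0, "wz": 0, "dx": -0.5, "dy": 0.3, "dz": 0, "claw": 38},
    {"wx": 0, "wy": 0, "wz": 0, "dx": -1, "dy": 0.6, "dz": 0, "claw": 38},
    {"wx": 0, "wy": 0, "wz": 0, "dx": -1, "dy": 0.6, "dz": 0, "claw": 38},
  ],
)

```text
clock: 14.9
tool_pos: [0.4582, -0.2631, 0.2532]
eef_rot: [0.906, 0.423, -0.002, 0.001]
contact_force: [-0.0, -0.1, -0.1]
opening: 0.432
finger_force: 0.0
```

Emit:
step_arm(
  motion=[
    {"wx": 0, "wy": 0, "wz": 0, "dx": -0.5, "dy": 0.3, "dz": 0, "claw": 38},
    {"wx": 0, "wy": 0, "wz": 0, "dx": -1, "dy": 0.6, "dz": 0, "claw": 38},
    {"wx": 0, "wy": 0, "wz": 0, "dx": -1, "dy": 0.6, "dz": 0, "claw": 38},
  ],
)

```text
clock: 15.2
tool_pos: [0.4442, -0.3552, 0.2529]
eef_rot: [0.906, 0.423, -0.002, 0.001]
contact_force: [-0.1, -0.5, -0.0]
opening: 0.433
finger_force: 0.0
```

Emit:
step_arm(
  motion=[
    {"wx": 0, "wy": 0, "wz": 0, "dx": -0.5, "dy": 0.3, "dz": 0, "claw": 38},
    {"wx": 0, "wy": 0, "wz": 0, "dx": -1, "dy": 0.6, "dz": 0, "claw": 38},
    {"wx": 0, "wy": 0, "wz": 0, "dx": -1, "dy": 0.6, "dz": 0, "claw": 38},
    {"wx": 0, "wy": 0, "wz": 0, "dx": -1, "dy": 0.6, "dz": 0, "claw": 38},
  ],
)

```text
clock: 15.6
tool_pos: [0.4333, -0.44, 0.2532]
eef_rot: [0.904, 0.427, -0.0, -0.001]
contact_force: [-0.1, 0.4, -0.4]
opening: 0.43
finger_force: 0.0
```

```bash
python3 - <<'E'
from h import *
im,d=viewer.snapshot("top"); b=im[205:270,320:400,::-1]
cv2.imwrite("pics/t2.png",cv2.resize(b,(720,585),interpolation=cv2.INTER_CUBIC))
E
```

```text
(no output)
```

View pics/t2.png

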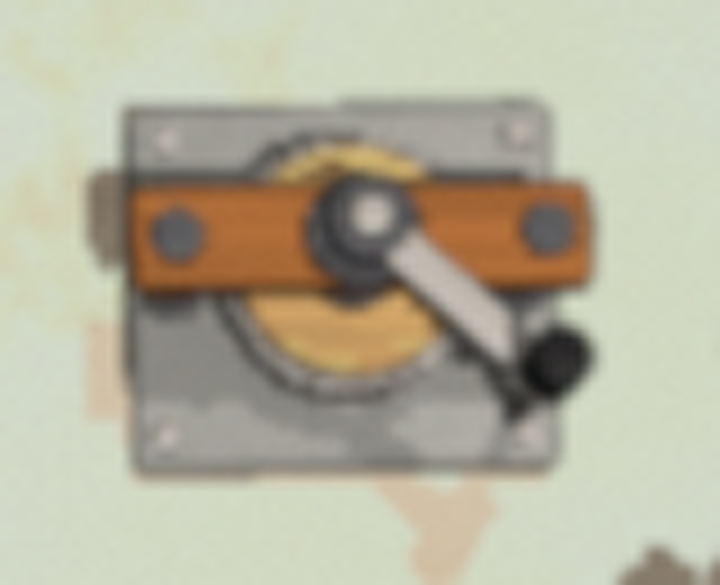

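The knob top is now at about (558,362) in the crop, directly over the rest post. The press, beam and bolts haven't moved. I'll check the numbers and hand in if they agree.

```bash
python3 - <<'E'
from h import *
f=lambda u,v:((u+.5)/9-.5+320,(v+.5)/9-.5+205)
k=at_z("top",[f(558,362)],.208)[0]; e=np.hypot(*(k[:2]-[.4775,-.1642])); print(k,e)
if e<.008: print(workorder.finish_job())
E
```

```text
[ 0.47149443 -0.15968963  0.208     ] 0.007510683092937107
the job is handed in; nothing more can be done
None
```

The screw held about 9.5 N at the knob (about 0.7 N m) for over two seconds without turning. The lever is parked with its knob about 7.5 mm from the rest post's centre (limit 14 mm), the arm is clear, and the job is handed in.

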